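# Set a sprung router bracket to size and cam it shut

## Robot

A 6-joint arm with a two-finger parallel gripper is mounted at the origin on the work surface. World frame = base frame: x ahead of the robot, y to its left, z up, the work surface at z = 0. Lengths are in m, angles in degrees, forces in N, time in s.
With the tool pointing down it reaches from about 0.35 to 0.875 m from the base axis. Payload 4.2 kg.
Tool frame: the origin (TCP) lies midway between the tips of the shut fingers; the grasp point (between the pads) lies 19 mm behind it (r.pinch_z is the distance from the TCP to the grasp point, in m); z points along the fingers, y is the line along which they close (so a half turn about z gives the same grasp; the last joint's range is limited). The gripper opens to 87 mm and grips with 3 to 60 N. Pads are 19 mm wide; open, the fingers measure 117 mm over their backs; the gripper's body (75 mm by 190 mm) begins 51 mm behind the grasp point.
Start: joints at [-61.559, 22.042, 0.453, 0, -68.411, -14.817], TCP at [0.147, -0.607, 0.223] pointing down, gripper open.
Joint ranges: [-179.83, 179.83], [-69.29, 118.12], [-61.27, 80.66], [-181.25, 117.63], [-171.15, -9.14], [-177.46, 177.46]. Speed limits (degrees/s): [159.86, 159.86, 180, 180, 180, 180].

## Interface

Orientations are given as a 3x3 rotation matrix whose columns are the frame's x, y, z axes.
In Python, from station import r, imaging, models gives the robot as it stands. The module is installed in compiled form; this text tells all that it offers.
- The arm moves only by the tool apply_moves, never from a script. Its argument "moves" is a list of rows, each a list of 2 entries, a list of its own where there are three numbers: the shift along the tool's x, y, z in m, then the turn about the tool's z in degrees. A call has 1 to 5 rows; each row shifts and turns the commanded pose from where the row before left it, along the tool's axes as they then stand; what a row does not reach is not made up. A row lasts 1/12 s, in which the tool goes at most 41.7 mm and 7.16 degrees, less where a joint would pass 70% of its speed; a pose out of reach is approached as far as the arm can. A call is refused whole if a number of a shift passes 0.0417 or a number of a turn 7.16, either way. A call with a gripper value outside its range is refused whole. "hand" is the finger opening in m, from 0 to 0.087, set as the call begins (left out, the last holds). The fingers move at their own pace and stop on an object; the grip force is fixed at half the most. Time passes only in rows, so rows that do not move let the fingers close. It gives the time, the measured TCP pose, the force, the opening and the grip force at its end, in the units of the state.
- r.sense(): the state, without advancing time (a new reading comes with each control period).
- imaging.capture(name): name is "scene" or "top" or "wrist"; returns a dict with "frame" (384x512x3 uint8, blue, green, red), "intrinsics" (3x3 intrinsics, pixels), "eye" and "orientation" of the camera in the world. Camera axes: x right, y down, z forward; pixel columns grow to the right and rows downward; lengths in m; the calibration is good to about 2 mm. The wrist camera is an equidistant fisheye: a pixel r from the principal point sees the ray r / f radians off the axis. A picture is of the moment at which its call begins. There is no depth.
- r.finish_job(): hands the job in; it is judged then, once.
Trained networks look in a picture, given as the dict that the camera call returned (one of the last four; its "shot" number tells which), for a name from the list of things; names that differ only in an ending like _2 or _b are one class to them, and where a whole thing is asked for, a point or a joint stands for the part that bears it (a point fixed in the world has none). Each returns a list of dicts, best first, with "confidence" (0 to 1); they miss things now and then, are a little off and sometimes report something else, mostly with a low value. They report only what shows in the picture. A call takes as long as a camera call.
- models.cut_out(picture, target): "region" (384x512 bool, what is visible of it) and "extent" ([left, top, width, height] as shares, 0 to 1, of the picture: columns of its width, rows of its height, round what is visible of it).
- models.place_of(picture, target): "at" ([column, row] as shares, 0 to 1, of the picture: columns of its width, rows of its height: a listed point, or the origin of a listed thing).
The state is a dict: "time_s": time; "joints": joint angles; "joint_velocities": joint speeds; "effort": joint torques, N m; "tcp_pos": TCP position; "ee_rot": TCP orientation; "wrist_force": force on the tool from outside, world axes, zero at the start; "moment": the same for the moment, N m; "gripper_width": opening from 0.0 (shut) to 1.0 (fully open); "gripper_force": force on a finger pad.
Only numpy, scipy, OpenCV 4.12 (cv2) and the standard library are available. Lean on these libraries where they do the work, as an engineer would, in place of code of your own. Each camera call takes 0.05 s, during which the arm holds its last target. There are 200 camera calls.

## Task

Open the router bracket on the desk to our router's size: take the sliding leg by its pull bar and draw it out against its spring until the inner edge of its toe lies between the two close-set lines on the deck. Hold it there and, only then, squeeze the cam lever fully shut against the leg's stem without letting the leg creep off the mark. Finish still holding on - fingers on the leg, leg between the lines, lever shut - and leave everything else on the desk where it is.

Things in the scene. Friction and masses are not known exactly. Their poses are not given: they have to be found in the camera images.
- bracket: Router bracket, fixed: aluminium deck 300 x 90 mm, its top 20 mm above the desk. Origin: centre of its underside, at desk height; +x along the deck the way the sliding leg is pulled out, z up. A fixed black jaw (80 wide, top 80 mm above the desk) stands at its -x end. Thin dark lines cross the deck: three single ones and one close-set pair 16 mm apart, the wanted size.
- size_mark (a point): Point on the deck's top midway between the two close-set lines; 17 mm on the -x side of the bracket's centre.
- leg_slide (a joint): How far the sliding leg is drawn out along the bracket's +x, in m: 0 fully in (at the start), 0.120 at the stop. The toe edge is midway between the two lines at 0.085 (lines at 0.077 and 0.093). A spring pulls the leg in with 4 N at 0, 7.5 N at 0.085 (friction 0.8 N), also when the lever is shut: let go and the mark is lost.
- toe_edge (a point): Middle of the sliding leg's toe edge: the leg ends towards the fixed jaw in a thin flat toe (70 mm wide, 22 long, 4 thick, lying on the deck), and this is the top of its free edge.
- leg: The black sliding leg: stem and pull bar, T-shaped from above, 22 to 58 mm above the desk; axes as the bracket's. Origin: on the deck top at the foot of the leg's upright jaw (80 wide, top 81 mm above the desk), 30 mm to +x of the toe edge. Stem: x 0 to 76 mm, 24 mm wide. Pull bar across its end: x 76 to 84, 84 mm wide; fingers beside the stem push +x on its inner face.
- grip_point (a point): On the stem's centre line, 12 mm short of the bar's inner face, 46 mm above the desk: where the pads straddle stem and lever.
- lever (a joint): Cam lever angle, rad: 0 shut (flat along the stem's side), 0.34 to 0.46 at the start, 0.55 at its stop. Upright pivot on the -y side of the stem near the jaw (leg frame x 10, y -17 mm); the free end points towards the pull bar and swings out to -y as it opens. Stiff (0.09 N m, about 2 N at the tip); stays where it is left.
- lever_tip (a point): Centre of the rounded (8 mm) free end of the lever's blade, 58 mm from the pivot, 41 mm above the desk. The blade is a steel bar 8 mm thick, 32 to 50 mm above the desk. Shut, stem and blade together are 33 mm thick (outer face 21 mm to -y of the stem's centre line); at 0.46 rad the tip stands 47 mm out from that line (59 mm over stem and tip).
- router: Bystander: black router 145 x 230 x 32 mm with three upright antennas, 190 mm high over all; origin at the centre of its underside. Loose.
- screwdriver: Bystander: screwdriver 170 mm long lying beside the bracket. Loose.
- antenna: Bystander: spare black antenna 190 mm long lying beside the bracket. Loose.
- anchors: Bystander: jar of wall anchors, 54 mm across, 50 mm high, close to the bracket. Loose.
- mug: Bystander: white mug, 82 mm across, 92 mm high. Loose.
- adapter: Bystander: black plug-in power adapter 75 x 45 x 32 mm. Loose.
- notes: Bystander: pad of paper notes 76 x 76 x 18 mm. Loose.

How it is judged:
By the outcome, as a careful person would: the job done as asked, in the order asked, and still so for the second after the job is handed in, while the arm keeps its last pose, push and grip.
It also fails if it takes over 43 s, if anything falls off the work surface, if the arm or the gripper's body presses on something with over 40 N, if the wrist force passes 120 N, or if a joint passes its speed limit or range.

## Working session

There is one attempt and no reset: what is moved stays moved. The work goes in short steps, Python scripts to look and compute and a tool call to move; the robot and the scene stay as the last step left them, time stands still between calls to the robot, and variables do not carry over. Pictures are saved under pics/ and viewed, at most 10 in all, crops included, and the job is handed in when it is done.

Besides the shell and the picture viewer there is one more tool, called after "Emit:" as name(argument=value, ...) on one line, values as JSON. apply_moves: Moves the arm, as the interface text tells. Its arguments: {"type":"object","properties":{"moves":{"type":"array"},"hand":{"type":"number"}},"required":["moves"]}

```bash
mkdir -p pics; cat > h.py <<'E'
import numpy as np, cv2
from station import r, imaging, models
def ray(c,at,fish=False):
    K=np.array(c["intrinsics"]);u=at[0]*512;v=at[1]*384
    a=np.array([(u-K[0,2])/K[0,0],(v-K[1,2])/K[1,1]])
    if fish:
        t=np.linalg.norm(a); d=np.array([*(a/max(t,1e-9)*np.sin(t)),np.cos(t)])
    else: d=np.array([*a,1.])
    return np.array(c["orientation"])@d
def onz(c,at,z,fish=False):
    d=ray(c,at,fish);e=np.array(c["eye"]);return e+d*(z-e[2])/d[2]
H=dict(bracket=0,size_mark=.02,toe_edge=.024,leg=.02,grip_point=.046,lever_tip=.041)
def look(names=("scene","top"),things=H):
    for n in names:
        c=imaging.capture(n)
        for k in things:
            for p in models.place_of(c,k)[:2]:
                if p["confidence"]>.25: print(n,k,round(p["confidence"],2),np.round(np.array(p["at"])*[512,384],1),np.round(onz(c,p["at"],H[k],n=="wrist"),4))
def save(n,f):
    c=imaging.capture(n);cv2.imwrite("pics/"+f,c["frame"]);return c
E
python3 - <<'E'
from h import *
look()
a=save("scene","s0.png")["frame"];b=save("top","t0.png")["frame"]
for n in("scene","top","wrist"):
    c=imaging.capture(n);print(n,np.round(c["eye"],3),np.round(c["orientation"],3).tolist(),np.round(c["intrinsics"],1).tolist())
print({k:np.round(v,3).tolist() for k,v in r.sense().items()},r.pinch_z)
E
```

```text
scene bracket 0.64 [237.4 235.2] [ 0.5268 -0.0888  0.    ]
scene size_mark 0.62 [228.9 235.5] [ 0.5159 -0.1156  0.02  ]
scene toe_edge 0.91 [207.5 255.7] [ 0.5077 -0.2069  0.024 ]
scene leg 0.76 [213.  246.1] [ 0.4993 -0.1704  0.02  ]
scene leg 0.55 [297.3 229.5] [0.6728 0.0076 0.02  ]
scene grip_point 0.75 [227.7 228.3] [ 0.511  -0.1125  0.046 ]
scene lever_tip 0.67 [240.8 240.8] [ 0.5646 -0.1271  0.041 ]
top bracket 0.76 [301.1 193.5] [ 0.5121 -0.1034  0.    ]
top bracket 0.7 [384.5 176.5] [ 0.5699 -0.3728  0.    ]
top size_mark 0.81 [303.6 188.8] [ 0.5259 -0.1093  0.02  ]
top toe_edge 0.73 [331.3 196.9] [ 0.5005 -0.1967  0.024 ]
top leg 0.57 [321.4 196.9] [ 0.5005 -0.1659  0.02  ]
top grip_point 0.94 [298.4 192.1] [ 0.5134 -0.0901  0.046 ]
top lever_tip 0.51 [305.7 177.3] [ 0.5607 -0.1134  0.041 ]
scene [ 0.928 -0.652  0.866] [[0.848, 0.377, -0.373], [0.53, -0.609, 0.59], [-0.005, -0.698, -0.716]] [[374.8, 0.0, 250.3], [0.0, 374.8, 197.9], [0.0, 0.0, 1.0]]
top [0.435 0.02  1.179] [[0.011, -0.998, 0.06], [-1.0, -0.009, 0.03], [-0.029, -0.061, -0.998]] [[361.5, 0.0, 252.5], [0.0, 361.5, 194.6], [0.0, 0.0, 1.0]]
wrist [ 0.077 -0.623  0.384] [[-0.235, 0.937, 0.258], [0.972, 0.227, 0.062], [0.0, 0.265, -0.964]] [[297.3, 0.0, 257.5], [0.0, 297.3, 192.5], [0.0, 0.0, 1.0]]
{'time_s': 0.95, 'joints': [-61.557, 22.04, 0.453, -0.001, -68.412, -14.816], 'joint_velocities': [0.021, -0.061, 0.03, -0.014, -0.029, -0.153], 'effort': [0.001, -39.047, 18.763, 4.225, 0.016, -0.0], 'tcp_pos': [0.147, -0.607, 0.223], 'ee_rot': [[-0.972, -0.236, 0.0], [-0.236, 0.972, -0.0], [-0.0, -0.0, -1.0]], 'wrist_force': [-0.42, -0.346, 0.75], 'moment': [-0.002, -0.004, -0.017], 'gripper_force': 0.0, 'gripper_width': 1.001} 0.0187
```

View pics/t0.png

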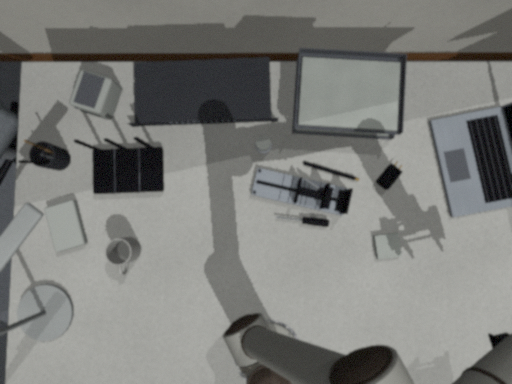

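View pics/s0.png

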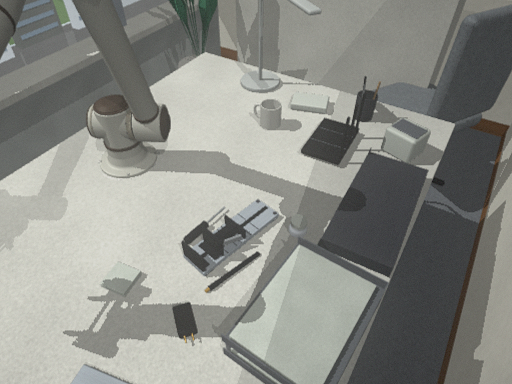

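The top view shows the bracket with its fixed jaw at about (343,200) and its free end at (255,185), so +x runs roughly along world +y (about 78°). The lever is on the world +x side, and a jar stands near (264,145). In the scene view the bracket is around (230,235), with the antenna beside it at (233,272). Next I'll go above it and look with the wrist camera.

Emit:
apply_moves(moves=[[[-0.03,0.0258,0],0],[[-0.03,0.0258,0],0],[[-0.03,0.0258,0],0],[[-0.03,0.0258,0],0],[[-0.03,0.0258,0],0]])

```text
time_s: 1.37
tcp_pos: [0.2633, -0.4452, 0.2227]
ee_rot: [[-0.972, -0.235, 0.0], [-0.235, 0.972, -0.0], [-0.0, -0.0, -1.0]]
wrist_force: [1.4, 0.7, -0.2]
gripper_width: 0.999
gripper_force: 0.0
```

Emit:
apply_moves(moves=[[[-0.03,0.0258,0],0],[[-0.03,0.0258,0],0],[[-0.03,0.0258,0],0],[[-0.03,0.0258,0],0],[[-0.03,0.0258,0],0]])

```text
time_s: 1.78
tcp_pos: [0.3788, -0.2843, 0.223]
ee_rot: [[-0.972, -0.236, 0.001], [-0.236, 0.972, -0.0], [-0.001, -0.001, -1.0]]
wrist_force: [1.8, 0.1, 0.3]
gripper_width: 0.998
gripper_force: 0.0
```

Emit:
apply_moves(moves=[[[-0.03,0.0258,0],0],[[-0.03,0.0258,0],0],[[-0.03,0.0258,0],0],[[-0.03,0.0258,0],0],[[-0.03,0.0258,0],0]])

```text
time_s: 2.2
tcp_pos: [0.4943, -0.1234, 0.223]
ee_rot: [[-0.972, -0.236, 0.001], [-0.236, 0.972, -0.0], [-0.001, -0.0, -1.0]]
wrist_force: [0.5, -1.3, 0.2]
gripper_width: 1.003
gripper_force: 0.0
```

Emit:
apply_moves(moves=[[[0,0,0],-7],[[0,0,0],-7],[[0,0,0],-7],[[0,0,0],-7],[[0,0,0],-7]])

```text
time_s: 2.62
tcp_pos: [0.4935, -0.125, 0.2226]
ee_rot: [[-0.656, -0.755, 0.0], [-0.755, 0.656, -0.0], [-0.0, -0.0, -1.0]]
wrist_force: [0.6, 0.2, -0.5]
gripper_width: 1.001
gripper_force: 0.0
```

Emit:
apply_moves(moves=[[[0,0,0],-7],[[0,0,0],-7],[[0,0,0],-7],[[0,0,0],-7],[[0,0,0],0]])

```text
time_s: 3.03
tcp_pos: [0.4935, -0.1253, 0.2227]
ee_rot: [[-0.229, -0.973, 0.0], [-0.973, 0.229, -0.0], [-0.0, -0.0, -1.0]]
wrist_force: [-0.5, -0.5, -0.4]
gripper_width: 0.996
gripper_force: 0.0
```

```bash
python3 - <<'E'
from h import *
look(("wrist",))
c=save("wrist","w1.png");cv2.imwrite("pics/w1b.png",cv2.resize(c["frame"],(800,600),interpolation=cv2.INTER_CUBIC))
look(("top","scene"))
s=r.sense();print(s["tcp_pos"],s["ee_rot"],s["joints"],s["time_s"])
E
```

```text
wrist bracket 0.97 [247.3 190.1] [ 0.5137 -0.098   0.    ]
wrist size_mark 0.63 [244.1 186. ] [ 0.5144 -0.1092  0.02  ]
wrist leg 0.63 [241.9 140.7] [ 0.5033 -0.1655  0.02  ]
wrist grip_point 0.6 [237.2 197.1] [ 0.5229 -0.104   0.046 ]
wrist lever_tip 0.56 [208.9 195.4] [ 0.5567 -0.1126  0.041 ]
wrist lever_tip 0.44 [166.8 284.7] [ 0.6537 -0.001   0.041 ]
top leg 0.48 [129.8 169.2] [0.585  0.4555 0.02  ]
scene bracket 0.86 [234.  234.4] [ 0.5165 -0.0916  0.    ]
scene size_mark 0.8 [227.6 232.5] [ 0.5064 -0.1086  0.02  ]
scene toe_edge 0.98 [205.9 251.8] [ 0.4961 -0.1988  0.024 ]
scene leg 0.63 [214.8 247.8] [ 0.507  -0.1725  0.02  ]
scene grip_point 0.6 [230.  229.1] [ 0.5182 -0.1115  0.046 ]
scene lever_tip 0.53 [240.9 236.5] [ 0.5566 -0.1143  0.041 ]
[ 0.4934079  -0.12529409  0.22255439] [[-2.31384321e-01 -9.72862424e-01 -1.06553827e-05]
 [-9.72862424e-01  2.31384321e-01 -2.61547230e-06]
 [ 5.00998321e-06  9.76104216e-06 -1.00000000e+00]] [ 4.04661621e+00  1.07195233e+01 -1.55408868e+01  1.18643912e-04
 -6.37402095e+01 -1.74252549e+01] 4.1333
```

View pics/w1b.png

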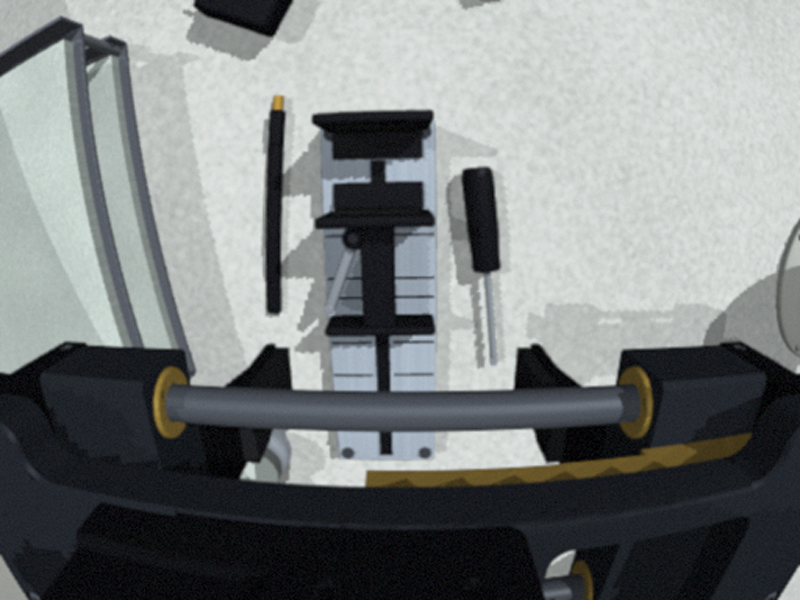

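The wrist view is clear. The leg is a T with its pull bar at (327–434, 325). The lever stands open to the left with its tip near (333,303). The close pair of lines is at rows 279 and 298, and the antenna and screwdriver lie on either side. I'll measure these features directly.

```bash
cat >> h.py <<'E'
def px(c,u,v,z,k=1.5625): return onz(c,(u/k/512,v/k/384),z,True)
E
python3 - <<'E'
from h import *
c=imaging.capture("wrist")
P={}
for n,u,v,z in [("deckR1",436,235,.02),("deckR2",434,458,.02),("deckL2",338,458,.02),("barL",328,318,.058),("barR",434,317,.058),("jawL",315,120,.08),("jawR",433,112,.08),("legjawL",317,222,.081),("legjawR",434,215,.081),("pairA_R",434,278,.02),("pairB_R",434,297,.02),("stemL",363,300,.058),("stemR",393,300,.058),("stemLb",363,240,.058),("stemRb",393,240,.058),("tip",332,306,.05),("screwR",462,180,.03),("screwend",492,362,.005)]:
    P[n]=px(c,u,v,z);print(n,np.round(P[n],4))
d=lambda a,b:(np.linalg.norm(P[b]-P[a]),np.degrees(np.arctan2(*(P[b]-P[a])[1::-1])))
for a,b in [("deckR1","deckR2"),("deckR2","deckL2"),("barR","barL"),("legjawR","legjawL"),("jawR","jawL"),("pairA_R","pairB_R"),("stemR","stemL"),("stemLb","stemL"),("stemRb","stemR")]:print(a,b,np.round(d(a,b),4))
f=c["frame"][50:310,150:360];cv2.imwrite("pics/w2.png",cv2.resize(cv2.convertScaleAbs(f,alpha=1.6),None,fx=2.3,fy=2.3,interpolation=cv2.INTER_CUBIC)[:600])
m=models.cut_out(c,"leg");print([(x["confidence"],x["extent"]) for x in m][:2])
E
```

```text
deckR1 [ 0.4615 -0.1433  0.02  ]
deckR2 [0.5064 0.0585 0.02  ]
deckL2 [0.5945 0.0384 0.02  ]
barL [ 0.5541 -0.1072  0.058 ]
barR [ 0.4775 -0.0898  0.058 ]
jawL [ 0.5229 -0.245   0.08  ]
jawR [ 0.4475 -0.2312  0.08  ]
legjawL [ 0.5381 -0.1789  0.081 ]
legjawR [ 0.4623 -0.1651  0.081 ]
pairA_R [ 0.4706 -0.1097  0.02  ]
pairB_R [ 0.474  -0.0942  0.02  ]
stemL [ 0.5251 -0.1145  0.058 ]
stemR [ 0.5038 -0.1094  0.058 ]
stemLb [ 0.5141 -0.1572  0.058 ]
stemRb [ 0.4934 -0.1522  0.058 ]
tip [ 0.5504 -0.1135  0.05  ]
screwR [ 0.4331 -0.1816  0.03  ]
screwend [ 0.4358 -0.0192  0.005 ]
deckR1 deckR2 [ 0.2068 77.4582]
deckR2 deckL2 [  0.0904 -12.8506]
barR barL [  0.0785 -12.7764]
legjawR legjawL [  0.0771 -10.3577]
jawR jawL [  0.0766 -10.3387]
pairA_R pairB_R [1.58000e-02 7.75539e+01]
stemR stemL [  0.0219 -13.4127]
stemLb stemL [4.41000e-02 7.55047e+01]
stemRb stemR [4.40000e-02 7.63313e+01]
[(0.58, [0.3891, 0.2984, 0.1641, 0.2698]), (0.17, [0.242, 0.0, 0.1178, 0.0625])]
```

View pics/w2.png

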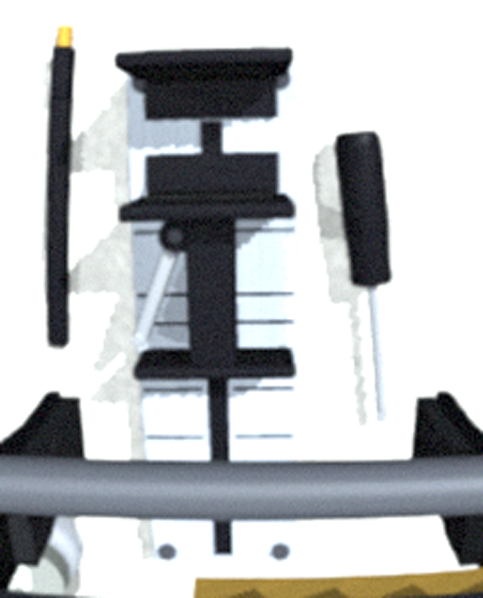

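Emit:
apply_moves(moves=[[[0,0,0],-0.7],[[-0.0108,-0.0192,0.0],0],[[-0.0108,-0.0192,0.02],0],[[0,0,0.035],0],[[0,0,0.035],0]], hand=0.08)

```text
time_s: 4.65
tcp_pos: [0.5376, -0.1122, 0.1324]
ee_rot: [[-0.218, -0.976, 0.004], [-0.976, 0.218, 0.0], [-0.001, -0.004, -1.0]]
wrist_force: [0.4, 0.4, -1.0]
gripper_width: 0.921
gripper_force: 0.0
```

Emit:
apply_moves(moves=[[[0,0,0.02],0],[[0,0,0.005],0],[[0,0,0],0]])

```text
time_s: 4.9
tcp_pos: [0.5348, -0.1127, 0.1062]
ee_rot: [[-0.219, -0.976, -0.004], [-0.976, 0.219, -0.0], [0.001, 0.003, -1.0]]
wrist_force: [1.0, 0.1, 0.7]
gripper_width: 0.916
gripper_force: 0.0
```

```bash
python3 - <<'E'
from h import *
look(("wrist",))
c=save("wrist","w3.png");cv2.imwrite("pics/w3b.png",cv2.resize(cv2.convertScaleAbs(c["frame"],alpha=1.5),(800,600),interpolation=cv2.INTER_CUBIC))
s=r.sense();print(s["tcp_pos"],s["time_s"])
# expected pixel positions check: project points
K=np.array(c["intrinsics"]);R=np.array(c["orientation"]);e=np.array(c["eye"])
def proj(p):
    q=R.T@(np.array(p)-e);t=np.arctan2(np.hypot(q[0],q[1]),q[2]);a=q[:2]/np.hypot(*q[:2])*t
    return (a*[K[0,0],K[1,1]]+K[:2,2])*1.5625
O=np.array([.5187,-.0965,0]);ex=np.array([.218,.976,0]);ey=np.array([-.976,.218,0]);ez=np.array([0,0,1])
for n,x,y,z in[("barL in",.004,-.042,.058),("barR in",.004,.042,.058),("legjawtopL",-.072,-.04,.081),("legjawtopR",-.072,.04,.081),("stemR",-.03,.012,.058),("stemL",-.03,-.012,.058),("lineA R",-.025,.045,.02),("lineB R",-.009,.045,.02),("lever.4",-.062+.058*np.cos(.4),-.017-.058*np.sin(.4),.05)]:print(n,np.round(proj(O+x*ex+y*ey+z*ez)))
E
```

```text
wrist bracket 0.63 [280.5 204.8] [ 0.516  -0.0939  0.    ]
wrist size_mark 0.61 [279.7 195.5] [ 0.5152 -0.1089  0.02  ]
wrist toe_edge 0.63 [279.6  91.5] [ 0.4972 -0.1955  0.024 ]
wrist leg 0.52 [278.9 194.6] [ 0.5158 -0.1099  0.02  ]
wrist grip_point 0.76 [278.7 209.6] [ 0.5188 -0.1055  0.046 ]
wrist lever_tip 0.87 [231.7 207.9] [ 0.5554 -0.1135  0.041 ]
[ 0.53617663 -0.11261685  0.10870574] 5.3
barL in [359. 357.]
barR in [526. 355.]
legjawtopL [354. 204.]
legjawtopR [547. 206.]
stemR [471. 290.]
stemL [420. 290.]
lineA R [519. 282.]
lineB R [517. 309.]
lever.4 [364. 328.]
```

View pics/w3b.png

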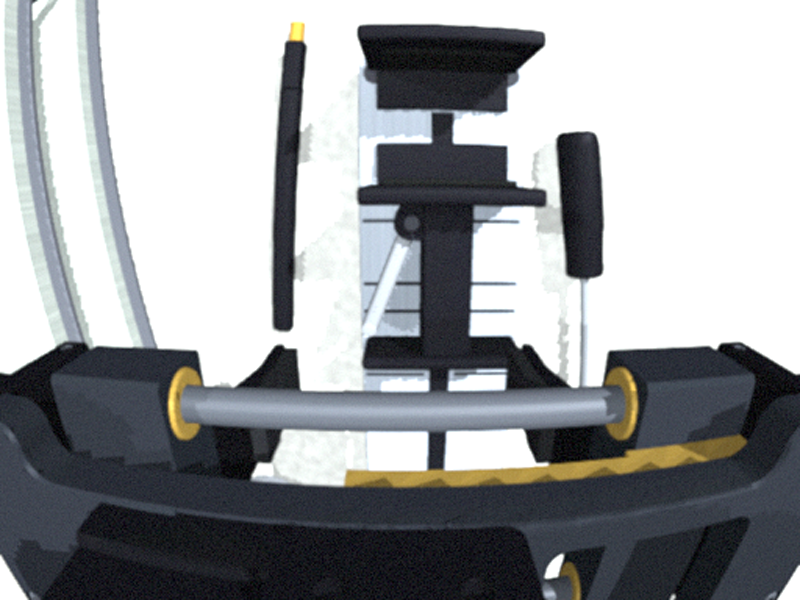

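The predictions agree with the picture to about 1 mm: stem 420–471, paired lines at rows 283 and 311, lever tip near (368,330). I'll descend.

Emit:
apply_moves(moves=[[[0,0,0.025],0],[[0,0,0.025],0],[[0,0,0.02],0],[[0,0,0.0115],0],[[0,0,0],0]])

```text
time_s: 5.72
tcp_pos: [0.5337, -0.1127, 0.0238]
ee_rot: [[-0.22, -0.975, -0.005], [-0.976, 0.22, -0.0], [0.001, 0.005, -1.0]]
wrist_force: [-0.2, -0.4, 0.7]
gripper_width: 0.92
gripper_force: 0.0
```

```bash
python3 - <<'E'
from h import *
c=save("wrist","w4.png");cv2.imwrite("pics/w4b.png",cv2.resize(cv2.convertScaleAbs(c["frame"],alpha=1.5),(800,600),interpolation=cv2.INTER_CUBIC))
s=r.sense();print(s["tcp_pos"],s["time_s"],s["wrist_force"])
E
```

```text
[ 0.53497262 -0.11272782  0.0253092 ] 5.7667 [ 0.39181868  0.34092778 -0.0257908 ]
```

View pics/w4b.png

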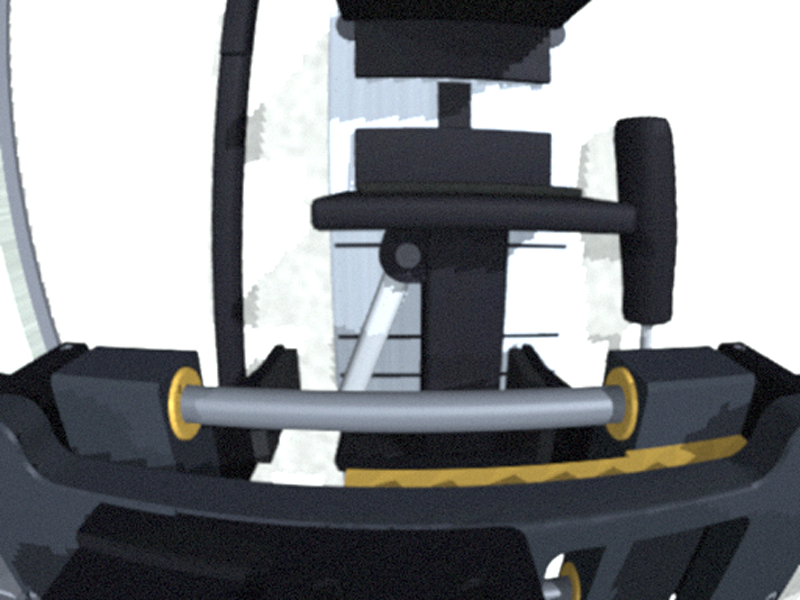

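The fingers straddle the stem and lever without touching, and the toe edge shows at row 128. I'll pull out.

Emit:
apply_moves(moves=[[[-0.004,0,0],0],[[-0.006,0,0],0],[[-0.008,0,0],0],[[-0.008,0,0],0],[[-0.008,0,0],0]])

```text
time_s: 6.18
tcp_pos: [0.5436, -0.0798, 0.027]
ee_rot: [[-0.218, -0.976, 0.001], [-0.976, 0.218, -0.001], [0.001, -0.002, -1.0]]
wrist_force: [0.1, -6.2, -2.5]
gripper_width: 0.918
gripper_force: 3.2
```

Emit:
apply_moves(moves=[[[-0.009,0,0],0],[[-0.009,0,0],0],[[-0.009,0,0],0],[[-0.008,0,0],0],[[-0.005,0,0],0]])

```text
time_s: 6.6
tcp_pos: [0.5523, -0.0407, 0.027]
ee_rot: [[-0.217, -0.976, 0.001], [-0.976, 0.217, -0.002], [0.001, -0.001, -1.0]]
wrist_force: [0.7, -7.9, -2.2]
gripper_width: 0.919
gripper_force: 4.0
```

Emit:
apply_moves(moves=[[[-0.004,0,0],0],[[-0.003,0,0],0],[[0,0,0],0],[[0,0,0],0]])

```text
time_s: 6.93
tcp_pos: [0.5538, -0.0341, 0.0271]
ee_rot: [[-0.218, -0.976, 0.001], [-0.976, 0.218, -0.001], [0.001, -0.001, -1.0]]
wrist_force: [0.3, -6.3, -2.9]
gripper_width: 0.918
gripper_force: 3.1
```

```bash
python3 - <<'E'
from h import *
c=save("wrist","w5.png");cv2.imwrite("pics/w5b.png",cv2.resize(cv2.convertScaleAbs(c["frame"],alpha=1.5),(800,600),interpolation=cv2.INTER_CUBIC))
look(("wrist","scene"),("size_mark","toe_edge","lever_tip","leg"))
s=r.sense();print(s["tcp_pos"],s["time_s"],s["wrist_force"])
E
```

```text
wrist size_mark 0.6 [293.2  92.9] [ 0.5158 -0.1106  0.02  ]
wrist toe_edge 0.61 [294.2  73.2] [ 0.5134 -0.1211  0.024 ]
wrist lever_tip 0.95 [222.3 245.5] [ 0.5722 -0.0388  0.041 ]
wrist leg 0.71 [290.6 126.1] [ 0.5212 -0.0923  0.02  ]
scene size_mark 0.92 [227.7 235.2] [ 0.5123 -0.1166  0.02  ]
scene toe_edge 0.86 [224.5 235.4] [ 0.5069 -0.1245  0.024 ]
scene toe_edge 0.66 [236.2 233.8] [ 0.5322 -0.1021  0.024 ]
scene lever_tip 0.41 [259.1 223.6] [ 0.5756 -0.047   0.041 ]
scene leg 0.82 [236.5 230.3] [ 0.5238 -0.0881  0.02  ]
scene leg 0.57 [257.2 222.8] [ 0.5601 -0.032   0.02  ]
[ 0.55378646 -0.03428116  0.02705115] 7.4833 [ 1.03508201 -6.2160344  -2.6658965 ]
```

View pics/w5b.png

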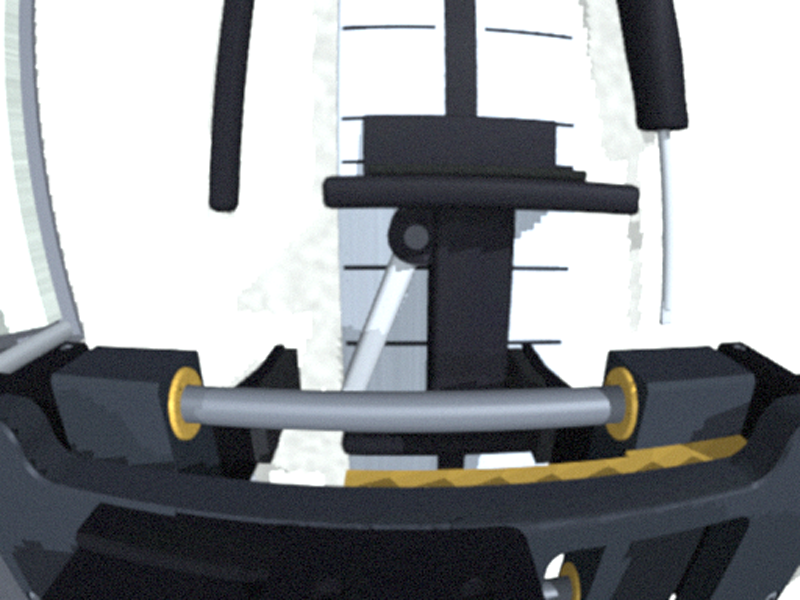

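```bash
python3 - <<'E'
from h import *
c=imaging.capture("wrist");ex=np.array([.218,.976,0]);O=np.array([.5187,-.0965,0])
g=c["frame"][:,:,1].astype(int)
def rows(col,a,b): return g[a:b,col]
print("L",list(enumerate(rows(226,60,115),60)));print("T",list(enumerate(rows(260,55,90),55)))
for n,u,v,z in[("lineA L",352,119,.02),("lineA R",566,125,.02),("lineB L",352,161,.02),("toe L",370,115,.024),("toe M",460,116,.024),("toe R",550,122,.024)]:
    p=px(c,u,v,z);print(n,np.round((p-O)@ex*1000,1),np.round(p,4))
E
```

```text
L [(60, np.int64(207)), (61, np.int64(206)), (62, np.int64(201)), (63, np.int64(205)), (64, np.int64(201)), (65, np.int64(203)), (66, np.int64(204)), (67, np.int64(202)), (68, np.int64(204)), (69, np.int64(204)), (70, np.int64(207)), (71, np.int64(205)), (72, np.int64(208)), (73, np.int64(196)), (74, np.int64(148)), (75, np.int64(70)), (76, np.int64(68)), (77, np.int64(143)), (78, np.int64(197)), (79, np.int64(203)), (80, np.int64(210)), (81, np.int64(207)), (82, np.int64(206)), (83, np.int64(208)), (84, np.int64(205)), (85, np.int64(206)), (86, np.int64(204)), (87, np.int64(205)), (88, np.int64(204)), (89, np.int64(205)), (90, np.int64(206)), (91, np.int64(205)), (92, np.int64(205)), (93, np.int64(207)), (94, np.int64(205)), (95, np.int64(203)), (96, np.int64(207)), (97, np.int64(206)), (98, np.int64(204)), (99, np.int64(206)), (100, np.int64(210)), (101, np.int64(197)), (102, np.int64(140)), (103, np.int64(66)), (104, np.int64(63)), (105, np.int64(141)), (106, np.int64(201)), (107, np.int64(208)), (108, np.int64(207)), (109, np.int64(207)), (110, np.int64(204)), (111, np.int64(177)
[... 321 characters left out ...]
 (67, np.int64(210)), (68, np.int64(208)), (69, np.int64(207)), (70, np.int64(209)), (71, np.int64(208)), (72, np.int64(194)), (73, np.int64(114)), (74, np.int64(43)), (75, np.int64(32)), (76, np.int64(37)), (77, np.int64(42)), (78, np.int64(42)), (79, np.int64(42)), (80, np.int64(41)), (81, np.int64(40)), (82, np.int64(39)), (83, np.int64(40)), (84, np.int64(34)), (85, np.int64(41)), (86, np.int64(39)), (87, np.int64(38)), (88, np.int64(36)), (89, np.int64(39))]
lineA L -24.1 [ 0.5508 -0.1283  0.02  ]
lineA R -24.3 [ 0.4738 -0.1113  0.02  ]
lineB L -8.7 [ 0.5542 -0.1133  0.02  ]
toe L -24.9 [ 0.544  -0.1276  0.024 ]
toe M -24.7 [ 0.5134 -0.1206  0.024 ]
toe R -24.4 [ 0.4813 -0.1131  0.024 ]
```

The lines lie at -24.2 and -8.7 mm and the toe at -24.7 mm, so about 8.3 mm more is needed. After that I'll close partway without touching the lever.

Emit:
apply_moves(moves=[[[-0.003,0,0],0],[[-0.003,0,0],0],[[-0.0025,0,0],0],[[0,0,0],0],[[0,0,0],0]])

```text
time_s: 7.95
tcp_pos: [0.5556, -0.026, 0.027]
ee_rot: [[-0.218, -0.976, 0.001], [-0.976, 0.218, -0.001], [0.001, -0.001, -1.0]]
wrist_force: [1.2, -7.3, -2.2]
gripper_width: 0.923
gripper_force: 3.3
```

Emit:
apply_moves(moves=[[[0,0,0],0],[[0,0,0],0],[[0,0,0],0],[[0,0,0],0]], hand=0.067)

```text
time_s: 8.28
tcp_pos: [0.5515, -0.0265, 0.0263]
ee_rot: [[-0.219, -0.976, -0.008], [-0.976, 0.219, -0.002], [0.004, 0.007, -1.0]]
wrist_force: [-5.8, -4.4, 0.4]
gripper_width: 0.787
gripper_force: 3.3
```

```bash
cat >> h.py <<'E'
def gauge():
    c=imaging.capture("wrist");g=c["frame"][:,:,1].astype(float);ex=np.array([.218,.976,0]);O=np.array([.5187,-.0965,0]);ey=np.array([-.976,.218,0])
    from scipy.signal import find_peaks
    K=np.array(c["intrinsics"]);R=np.array(c["orientation"]);e=np.array(c["eye"])
    def prof(y,z,xs):
        P=O+np.outer(xs,ex)+y*ey+[0,0,z];q=(P-e)@R;n=np.hypot(q[:,0],q[:,1]);t=np.arctan2(n,q[:,2])
        uv=q[:,:2]/n[:,None]*t[:,None]*[K[0,0],K[1,1]]+K[:2,2]
        return cv2.remap(g.astype(np.float32),uv[:,:1].astype(np.float32),uv[:,1:].astype(np.float32),cv2.INTER_LINEAR)[:,0]
    xs=np.arange(-.06,.03,.0003)
    for y in(-.040,.040):
        p=prof(y,.02,xs);k,_=find_peaks(-p,prominence=25);print("lines y",y,np.round(xs[k]*1e3,1))
    for y in(-.028,-.02,.02,.028):
        p=prof(y,.024,xs);d=np.array([p[max(0,i-4):i].mean()-p[i:i+4].mean() if i>3 else 0 for i in range(len(p))]);
        k=[i for i in range(4,len(p)-30) if p[i:i+30].max()<80]; print("toe y",y,np.round(xs[k[0]]*1e3,1) if k else None)
    s=r.sense();print(np.round(s["tcp_pos"],4),round(s["time_s"],2),np.round(s["wrist_force"],1),s["gripper_width"]*.087,s["gripper_force"])
    return c
E
python3 - <<'E'
from h import *
gauge();look(("wrist",),("toe_edge","size_mark","lever_tip","grip_point"))
E
```

```text
lines y -0.04 [-59.1 -24.3  -8.4  14.1]
lines y 0.04 [-59.1 -24.3  -8.4   3.3]
toe y -0.028 -17.7
toe y -0.02 -17.4
toe y 0.02 -17.4
toe y 0.028 -17.4
[ 0.5514 -0.0266  0.0262] 8.33 [-5.1 -5.2 -0.2] 0.06810953194334315 3.2691011019051075
wrist toe_edge 0.83 [289.1  72.3] [ 0.5136 -0.1144  0.024 ]
wrist toe_edge 0.34 [287.1 108.2] [ 0.519  -0.0951  0.024 ]
wrist size_mark 0.67 [286.9  83.6] [ 0.5157 -0.1088  0.02  ]
wrist lever_tip 0.8 [216.3 249.2] [ 0.5736 -0.0301  0.041 ]
wrist grip_point 0.78 [287.4 249.7] [ 0.5355 -0.0237  0.046 ]
```

The leg is 1 mm short of the middle and the +y finger already bears lightly on the stem. I'll recentre and close in steps.

Emit:
apply_moves(moves=[[[-0.001,0.005,0],0],[[0,0.005,0],0],[[0,0,0],0],[[0,0,0],0]], hand=0.057)

```text
time_s: 8.92
tcp_pos: [0.5455, -0.023, 0.0272]
ee_rot: [[-0.218, -0.976, -0.0], [-0.976, 0.218, -0.002], [0.002, -0.0, -1.0]]
wrist_force: [-0.9, -5.7, -0.6]
gripper_width: 0.664
gripper_force: 5.4
```

```bash
python3 - <<'E'
from h import *
gauge();look(("wrist",),("lever_tip","grip_point"))
E
```

```text
lines y -0.04 [-59.1 -24.3  -8.4  15.9]
lines y 0.04 [-59.1 -24.3  -8.4  16.2]
toe y -0.028 -15.3
toe y -0.02 -15.6
toe y 0.02 -15.6
toe y 0.028 -15.6
[ 0.5453 -0.023   0.0271] 8.97 [-1.3 -7.2  0.8] 0.05767184686504634 5.3787052613915876
wrist lever_tip 0.6 [211.2 248.9] [ 0.5704 -0.0268  0.041 ]
wrist grip_point 0.84 [271.8 250. ] [ 0.5374 -0.0215  0.046 ]
wrist grip_point 0.39 [275.3  70.8] [ 0.5167 -0.1105  0.046 ]
```

Emit:
apply_moves(moves=[[[0,0.005,0],0],[[0,0,0],0],[[0,0,0],0],[[0,0,0],0]], hand=0.047)

```text
time_s: 9.45
tcp_pos: [0.54, -0.0219, 0.0274]
ee_rot: [[-0.219, -0.976, -0.001], [-0.976, 0.219, -0.002], [0.002, 0.001, -1.0]]
wrist_force: [-2.5, -6.0, 3.2]
gripper_width: 0.549
gripper_force: 5.0
```

Emit:
apply_moves(moves=[[[0.0005,0.004,0],0],[[0,0,0],0],[[0,0,0],0],[[0,0,0],0]], hand=0.039)

```text
time_s: 9.78
tcp_pos: [0.5364, -0.0216, 0.0274]
ee_rot: [[-0.218, -0.976, -0.001], [-0.976, 0.218, -0.002], [0.002, 0.0, -1.0]]
wrist_force: [-0.4, -7.7, 1.3]
gripper_width: 0.455
gripper_force: 6.5
```

```bash
python3 - <<'E'
from h import *
gauge();look(("wrist",),("lever_tip","grip_point"))
E
```

```text
lines y -0.04 [-59.1 -24.3  -8.4  15.3]
lines y 0.04 [-59.1 -24.3  -8.4   4.8]
toe y -0.028 -16.2
toe y -0.02 -16.2
toe y 0.02 -16.2
toe y 0.028 -16.2
[ 0.5365 -0.0216  0.0274] 9.83 [-0.  -7.6  1.7] 0.039427348442921686 6.49002592661418
wrist lever_tip 0.92 [225.  248.9] [ 0.554  -0.0237  0.041 ]
wrist grip_point 0.71 [257.5 251.3] [ 0.5362 -0.0209  0.046 ]
wrist grip_point 0.29 [260.3  77. ] [ 0.5154 -0.1076  0.046 ]
```

The toe is at -16.2 mm, right at the middle. Now the final squeeze.

Emit:
apply_moves(moves=[[[0,0.003,0],0],[[0,0,0],0],[[0,0,0],0],[[0,0,0],0],[[0,0,0],0]], hand=0.02)

```text
time_s: 10.4
tcp_pos: [0.5396, -0.0202, 0.0278]
ee_rot: [[-0.217, -0.976, 0.012], [-0.976, 0.217, 0.0], [-0.003, -0.011, -1.0]]
wrist_force: [11.9, -9.9, -8.3]
gripper_width: 0.365
gripper_force: 31.9
```

Emit:
apply_moves(moves=[[[0,0,0],0],[[0,0,0],0],[[0,0,0],0],[[0,0,0],0],[[0,0,0],0]], hand=0.0)

```text
time_s: 10.82
tcp_pos: [0.5396, -0.0202, 0.0278]
ee_rot: [[-0.217, -0.976, 0.012], [-0.976, 0.217, 0.0], [-0.003, -0.011, -1.0]]
wrist_force: [11.6, -9.9, -9.9]
gripper_width: 0.363
gripper_force: 31.9
```

```bash
python3 - <<'E'
from h import *
c=gauge();look(("wrist",),("lever_tip","grip_point"))
cv2.imwrite("pics/w6b.png",cv2.resize(cv2.convertScaleAbs(c["frame"],alpha=1.5),(800,600),interpolation=cv2.INTER_CUBIC))
E
```

```text
lines y -0.04 [-59.4 -24.3  -8.4  17.7]
lines y 0.04 [-59.1 -24.3  -8.4   6.9]
toe y -0.028 -14.1
toe y -0.02 -14.1
toe y 0.02 -14.1
toe y 0.028 -14.1
[ 0.5396 -0.0202  0.0278] 10.87 [11.8 -9.8 -8.7] 0.03119678376359466 31.862786580459215
wrist lever_tip 0.85 [229.2 252.5] [ 0.5554 -0.0193  0.041 ]
wrist lever_tip 0.64 [261.3 125.6] [ 0.5231 -0.083   0.041 ]
wrist grip_point 0.64 [262.3 249.9] [ 0.5365 -0.0196  0.046 ]
```

View pics/w6b.png

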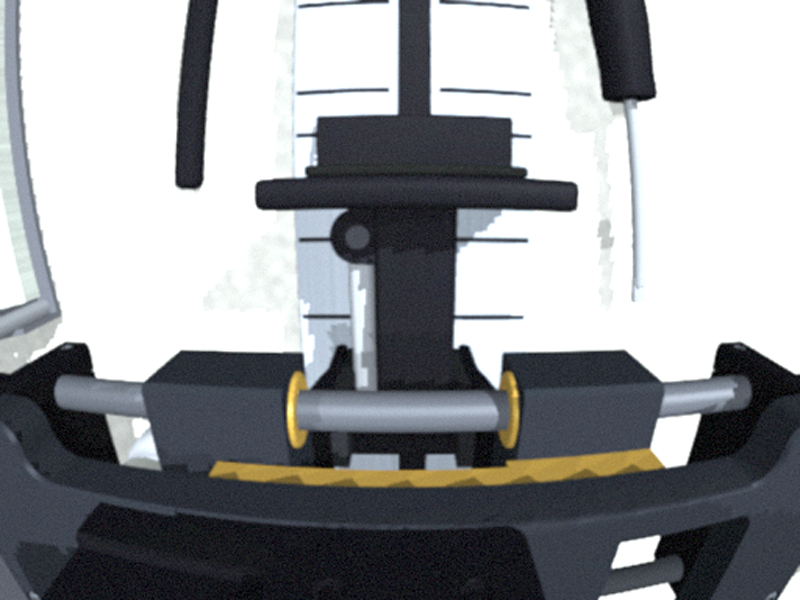

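The lever is shut, parallel to the stem, and the toe edge at row 116 lies between the lines at rows 92 and 135. I'll relieve the 12 N side load and recentre by about 1.5 mm.

Emit:
apply_moves(moves=[[[0.0005,-0.001,0],0],[[0.0005,-0.001,0],0],[[0.0005,-0.001,0],0],[[0,0,0],0],[[0,0,0],0]])

```text
time_s: 11.43
tcp_pos: [0.5391, -0.0227, 0.0277]
ee_rot: [[-0.218, -0.976, 0.005], [-0.976, 0.218, -0.001], [-0.0, -0.005, -1.0]]
wrist_force: [5.3, -7.9, -3.2]
gripper_width: 0.363
gripper_force: 33.7
```

```bash
python3 - <<'E'
from h import *
gauge()
E
```

```text
lines y -0.04 [-59.4 -24.6  -8.4  15. ]
lines y 0.04 [-59.4 -24.3  -8.4  15.3]
toe y -0.028 -16.5
toe y -0.02 -16.5
toe y 0.02 -16.5
toe y 0.028 -16.5
[ 0.5391 -0.0227  0.0277] 11.48 [ 4.7 -9.5 -4.1] 0.0315423865661325 33.72902909643017
```

Centred (-16.5 against -16.4), lever shut and holding. I'll hand it in.

```bash
python3 -c "
from station import r
print(r.finish_job())"
```

```text
the job is handed in; nothing more can be done
None
```

The leg is drawn out with its toe edge midway between the two close-set lines, the cam lever was then squeezed shut, and the gripper is still holding both; the job was handed in at about 11.5 s, with no result reported back.

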